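# Hang the wet house front on the drying stand with the lifting fork

## Robot

A 7-joint arm with a two-finger parallel gripper is mounted at the origin on a cart in front of the work surface, level with it; the furniture and walls round the work are solid. World frame = base frame: x ahead of the robot, y to its left, z up, the work surface at z = 0. Lengths are in m, angles in rad, forces in N, time in s.
With the tool pointing down it reaches from about 0.4 to 0.85 m from the base axis. Payload 10.4 kg.
Tool frame: the origin (TCP) lies midway between the tips of the shut fingers; the grasp point (between the pads) lies 19 mm behind it; z points along the fingers, y is the line along which they close (so a half turn about z gives the same grasp; the last joint's range is limited). The gripper opens to 87 mm and grips with 3 to 60 N. Pads are 19 mm wide; open, the fingers measure 117 mm over their backs; the gripper's body (75 mm by 190 mm) begins 51 mm behind the grasp point.
Start: joints at [-1.349, 0.332, -0.065, 1.46, 0.022, 1.35, -0.088], TCP at [0.151, 0.606, 0.223] pointing down, gripper open.
Joint ranges: [-2.6, 2.6], [-0.5, 2.12], [-1.47, 1.34], [0.16, 2.42], [-1.27, 4.41], [0.06, 2.06], [-2.6, 2.6]. Speed limits (rad/s): [2.22, 2.22, 2.79, 2.79, 3.14, 3.14, 3.14].

## Interface

Orientations are given as a unit quaternion [x, y, z, w].
In Python, from bench import sensors, eyes, order gives the robot as it stands.
- The arm moves only by the tool arm_command, never from a script. Its argument "steps" is a list of rows, each an object with "rot": the turn, a rotation vector about the world's x, y, z in degrees, a list of three; "slide": the shift along the world's x, y, z in m, a list of three; "grip": the opening, from 0 (shut) to 1 (fully open). A call has exactly 8 rows; each row shifts and turns the commanded pose from where the row before left it; what a row does not reach is not made up. A row lasts 1/8 s, in which the tool goes at most 62.5 mm and 10.7 degrees, less where a joint would pass 70% of its speed; a pose out of reach is approached as far as the arm can. A call with a gripper value outside its range is refused whole. The fingers move at their own pace and stop on an object; "newtons" is the grip in N (left out, the last holds). Time passes only in rows, so rows that do not move let the fingers close, or fill a call up. It gives the time, the measured TCP pose, the force, the opening and the grip force at its end, in the units of the state.
- sensors.read_state(): the state, without advancing time (a new reading comes with each control period).
- eyes.camera(name): name is "scene" or "top" or "wrist"; returns a dict with "pixels" (384x512x3 uint8, red, green, blue), "intrinsics" (3x3 intrinsics, pixels), "pose" (4x4, takes a point from camera to world coordinates). Camera axes: x right, y down, z forward; pixel columns grow to the right and rows downward; lengths in m; the calibration is good to about 2 mm. A picture is of the moment at which its call begins. There is no depth.
- order.close_job(): hands the job in; it is judged then, once.
Trained networks look in a picture, given as the dict that the camera call returned (one of the last four; its "shot" number tells which), for a name from the list of things; names that differ only in an ending like _2 or _b are one class to them, and where a whole thing is asked for, a point or a joint stands for the part that bears it (a point fixed in the world has none). Each returns a list of dicts, best first, with "conf" (0 to 1); they miss things now and then, are a little off and sometimes report something else, mostly with a low value. They report only what shows in the picture. A call takes as long as a camera call.
- eyes.look_for(name, picture): "bbox" ([left, top, right, bottom] in pixels, round what is visible of it).
The state is a dict: "time": time; "joint_positions": joint angles; "joint_vel": joint speeds; "joint_torque": joint torques, N m; "ee_pos": TCP position; "eef_rot": TCP orientation; "ft_force": force on the tool from outside, world axes, zero at the start; "torque": the same for the moment, N m; "width": finger opening in m; "grip_force": force on a finger pad.
Only numpy, scipy, OpenCV 4.12 (cv2) and the standard library are available. Lean on these libraries where they do the work, as an engineer would, in place of code of your own. Each camera call takes 0.05 s, during which the arm holds its last target. There are 200 camera calls.

## Task

The red house front on the spraying stand has just been painted and is wet, so neither gripper nor arm may touch it. Take the yellow-handled lifting fork from its rest, catch the house front under its wire bow with the two tines, lift it gently up and off the hook and hang it on the empty hook of the drying stand with the wooden foot; then put the fork back in its rest. Do not drop the piece or force the fork against hooks or bow, and leave the spray can, tape roll and glue bottle where they are.

Things in the scene. Friction and masses are not known exactly. Their poses are not given: they have to be found in the camera images.
- bow_top (a point): Wire bow of the red house front: point on the wire's axis at its crown. Wire 6 mm thick, a half circle of 32 mm radius (axis) in the y-z plane, then straight legs. The red front reaches from 40 to 116 mm below this point. Hung on a hook, the crown is 8 mm above the hook point; carried on both fork tines, 14 mm above the axes of the tines.
- front_middle (a point): Middle of the red painted front, 78 mm below the crown of the bow; front 90 mm wide (y), 14 mm deep (x) at the cornice, 8 mm elsewhere.
- spray_hook (a point): Hook of the spraying stand: axis of its 10 mm rod in the middle of the saddle, 150 mm above the plate it stands on. The rod runs along x. Towards -x it turns up; its open end is at x = -31 mm, its tip 19 mm above this point (outer surface). Towards +x it rises 6 mm, then turns down into a post at x = +62 mm. Nothing of the stand is higher than 170 mm over the plate.
- drying_hook (a point): Hook of the drying stand, empty at the start: same shape, size, height and axes as the spraying stand's hook (open, turned-up end towards -x).
- fork_grip (a point): Lifting fork: middle of its upright yellow handle, 20 x 20 mm across, 56 mm tall. z up, x the way the tines point. A bow in the dip of the tines hangs straight below the handle. The axes of the tines in the dip are 103 to 143 mm below this point: their rod is clamped in a sleeve at a length that differs each time, is not reported and does not change. Find it by touch.
- rest_seat (a point): Where the middle of the fork's handle is when the fork sits in its rest, 165 mm above the plate the rest stands on. To take the fork out, raise it 10 to 30 mm, draw it 85 mm towards the rest's -x (the open end of the slot), then up; put it back the same way, tines towards +x.
- fork_rest: Fixed plywood bridge, 64 x 90 mm, 136 mm tall; origin at its underside. 16 mm slot in its top, open towards -x; cheeks 68 mm apart inside. The fork's guard lies on the top (130 mm up) inside a 6 mm rim with about 5 mm play; the tines are under the top. The bare bench in front of the plate (x below 0.51 m) is at z = 0.
- spray_can: White spray can, 65 mm across, 190 mm tall, standing beside the work; origin at the centre of its foot. Leave it alone.
- masking_tape: Roll of masking tape lying flat, 92 mm across, 24 mm tall; origin at the centre of its underside. Leave it alone.
- glue_bottle: Glue bottle, 34 mm across, 92 mm tall, standing; origin at the centre of its foot. Leave it alone.
- house_front: Red house front with its bow, loose, 0.22 to 0.41 kg; frame at the crown of the bow: z up, y along its width, x square to its face. Swings freely. Hanging on a hook it must rise at least 14 mm to clear the hook's tip and cannot rise more than 27 mm, for then its cornice meets the hook rod from below.
- fork: Lifting fork, loose, 0.15 kg; origin at the underside of its black 44 x 44 mm guard, 35 mm below the handle middle. A rod goes 50 mm to -x and down a 12 mm sleeve and spine (x = -50 mm) to two 7 mm tines at y = +-18 mm: lowest from x = -12 to 8 mm, tips turned up 7 mm at x = 22 mm. The tines' underside is 3.5 mm below their axes. Clear height under the upper rod 50 to 90 mm.
- spray_stand: Spraying stand, fixed, round dark grey foot 98 mm across; origin on the plate it stands on, 150 mm below its hook's saddle.
- drying_stand: Drying stand, fixed, brown rectangular wooden foot 98 x 100 mm, brass rod; origin on the plate it stands on, 150 mm below its hook's saddle.

How it is judged:
By the outcome, as a careful person would: the job done as asked, in the order asked, and still so for the second after the job is handed in, with the robot touching nothing.
It also fails if it takes over 67 s, if anything falls off the work surface, if the arm or the gripper's body presses on something with over 40 N, if the wrist force passes 120 N, or if a joint passes its speed limit or range.

## Working session

There is one attempt and no reset: what is moved stays moved. The work goes in short steps, Python scripts to look and compute and a tool call to move; the robot and the scene stay as the last step left them, time stands still between calls to the robot, and variables do not carry over. Pictures are saved under pics/ and viewed, at most 10 in all, crops included, and the job is handed in when it is done.

Besides the shell and the picture viewer there is one more tool, called after "Emit:" as name(argument=value, ...) on one line, values as JSON. arm_command: Moves the arm, as the interface text tells. Its arguments: {"type":"object","properties":{"steps":{"type":"array","items":{"type":"object","properties":{"rot":{"type":"array","items":{"type":"number"}},"slide":{"type":"array","items":{"type":"number"}},"grip":{"type":"number"}}}},"newtons":{"type":"number"}},"required":["steps"]}

```bash
mkdir -p pics; ls
cat > h.py <<'E'
import numpy as np, cv2
from bench import sensors, eyes, order
def proj(c,P):
    T=np.linalg.inv(c["pose"]); p=T[:3,:3]@np.asarray(P,float)+T[:3,3]; q=np.array(c["intrinsics"])@p; return q[:2]/q[2]
def ray(c,uv):
    K=np.array(c["intrinsics"]); T=np.array(c["pose"]); d=T[:3,:3]@np.linalg.solve(K,[uv[0],uv[1],1]); return T[:3,3],d/np.linalg.norm(d)
def atz(c,uv,z):
    o,d=ray(c,uv); return o+d*(z-o[2])/d[2]
def tri(l):
    A=np.zeros((3,3));b=np.zeros(3)
    for c,uv in l:
        o,d=ray(c,uv); M=np.eye(3)-np.outer(d,d); A+=M;b+=M@o
    return np.linalg.solve(A,b)
def save(c,n): cv2.imwrite("pics/"+n,cv2.cvtColor(c["pixels"],cv2.COLOR_RGB2BGR))
E
python3 - <<'E'
from h import *
np.set_printoptions(precision=3,suppress=True)
names="bow_top front_middle spray_hook drying_hook fork_grip rest_seat fork_rest spray_can masking_tape glue_bottle house_front fork spray_stand drying_stand".split()
s=sensors.read_state(); print(s["ee_pos"],s["eef_rot"],s["time"])
C={}
for n in ["scene","top"]:
    c=eyes.camera(n); C[n]=c; print(n,np.array(c["pose"]))
    for k in names:
        print(k,[(round(d["conf"],2),np.round(d["bbox"],0).tolist()) for d in eyes.look_for(k,c)[:2]])
im=np.hstack([C["scene"]["pixels"],C["top"]["pixels"]])
for n in C: save(C[n],n+"0.png"); np.savez(n+"0.npz",**{k:np.array(v) for k,v in C[n].items() if k in("intrinsics","pose","pixels")})
E
```

```text
pics
[0.151 0.606 0.222] [ 0.122  0.993 -0.001 -0.   ] 0.0
scene [[ 0.816 -0.289  0.501  0.12 ]
 [-0.577 -0.444  0.686 -0.359]
 [ 0.024 -0.848 -0.529  0.587]
 [ 0.     0.     0.     1.   ]]
bow_top [(0.98, [250.0, 148.0, 268.0, 198.0]), (0.73, [349.0, 259.0, 365.0, 293.0])]
front_middle [(0.58, [250.0, 149.0, 267.0, 197.0])]
spray_hook [(0.63, [218.0, 139.0, 258.0, 197.0]), (0.54, [256.0, 169.0, 294.0, 235.0])]
drying_hook [(0.7, [217.0, 142.0, 259.0, 196.0])]
fork_grip [(0.79, [258.0, 169.0, 297.0, 236.0])]
rest_seat [(0.58, [266.0, 184.0, 306.0, 253.0])]
fork_rest [(0.96, [267.0, 186.0, 301.0, 253.0])]
spray_can [(0.9, [340.0, 182.0, 371.0, 260.0])]
masking_tape [(0.81, [184.0, 201.0, 221.0, 232.0]), (0.24, [214.0, 140.0, 259.0, 195.0])]
glue_bottle [(0.49, [350.0, 257.0, 365.0, 293.0])]
house_front [(0.77, [250.0, 157.0, 267.0, 195.0]), (0.37, [349.0, 257.0, 366.0, 293.0])]
fork [(0.94, [257.0, 170.0, 295.0, 238.0])]
spray_stand [(0.75, [248.0, 152.0, 283.0, 201.0])]
drying_stand [(0.65, [218.0, 135.0, 260.0, 200.0]), (0.27, [340.0, 178.0, 371.0, 259.0])]
top [[-0.021 -0.998  0.06
[... 213 characters left out ...]
1.0, 168.0, 288.0, 210.0])]
spray_hook [(0.86, [192.0, 128.0, 232.0, 170.0])]
drying_hook [(0.62, [152.0, 140.0, 195.0, 192.0])]
fork_grip [(0.91, [263.0, 169.0, 288.0, 205.0])]
rest_seat [(0.56, [251.0, 160.0, 294.0, 196.0])]
fork_rest [(0.97, [254.0, 160.0, 295.0, 197.0])]
spray_can [(0.78, [307.0, 113.0, 341.0, 150.0])]
masking_tape [(0.82, [181.0, 216.0, 216.0, 251.0])]
glue_bottle [(0.67, [343.0, 160.0, 360.0, 177.0])]
house_front [(0.16, [196.0, 127.0, 232.0, 171.0])]
fork [(0.9, [262.0, 170.0, 287.0, 205.0]), (0.72, [252.0, 159.0, 294.0, 198.0])]
spray_stand [(0.75, [193.0, 129.0, 233.0, 165.0]), (0.21, [253.0, 159.0, 294.0, 196.0])]
drying_stand [(0.95, [152.0, 141.0, 192.0, 193.0])]
```

Run:
```python
import cv2,numpy as np
a=cv2.imread("pics/scene0.png")[120:310,170:390]; b=cv2.imread("pics/top0.png")[100:270,130:370]
cv2.imwrite("pics/sc1.png",cv2.resize(a,None,fx=3.1,fy=3.1,interpolation=cv2.INTER_CUBIC))
cv2.imwrite("pics/tp1.png",cv2.resize(b,None,fx=3.3,fy=3.3,interpolation=cv2.INTER_CUBIC))
```

```text
(no output)
```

View pics/sc1.png

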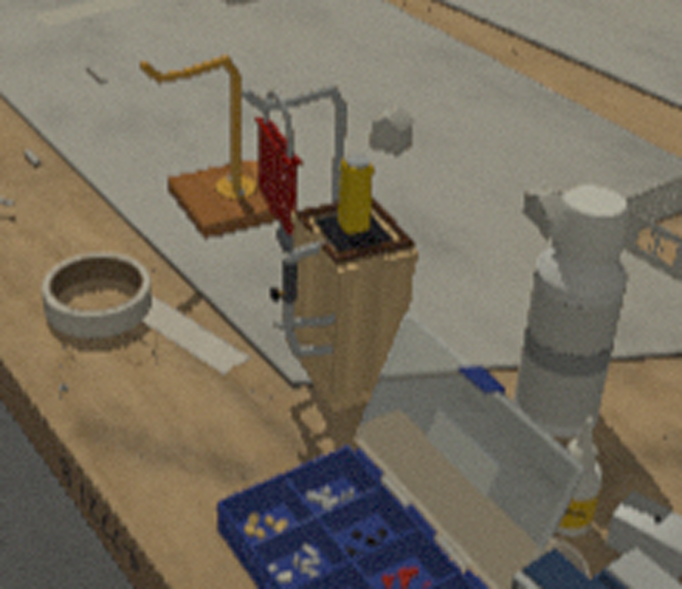

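View pics/tp1.png

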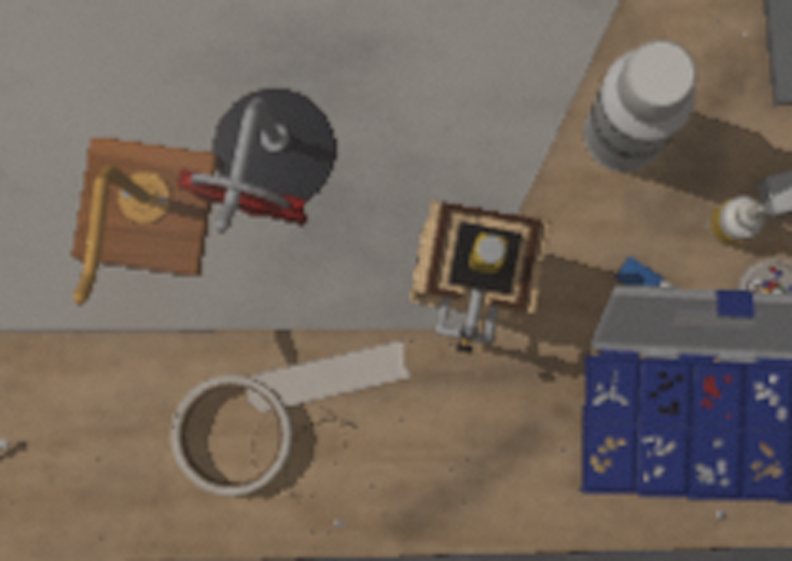

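The scene crop shows the brass drying hook (tip about 145,65), the grey spray hook carrying the red front (crown near 275,100), and the fork in its rest (handle top 357,165). The top crop shows both hooks open towards the image bottom (-x), each slightly yawed.

Run:
```python
from h import *
np.set_printoptions(precision=4,suppress=True)
S={k:v for k,v in np.load("scene0.npz").items()};T={k:v for k,v in np.load("top0.npz").items()}
print(S["intrinsics"][0,0],T["intrinsics"][0,0])
f={"dry_tip":((145,65),(80,300)),"dry_corner":((232,60),(103,170)),"dry_postbase":((237,187),(143,197)),"dryfoot_front":((207,237),(200,274)),"dryfoot_left":((170,182),(75,262)),
"spray_tip":((250,95),(222,228)),"spray_corner":((338,92),(256,100)),"handle_top":((357,163),(490,247)),"red_L":((262,122),(183,180)),"red_R":((297,160),(303,217)),"rim_front_right(img)":((413,240),(533,312)),"rim_back_right":((372,203),(545,215)),"rim_fl":((335,262),(413,303)),"rim_bl":((300,212),(437,203)),"collar":((275,294),(464,346)),"can_top":((597,200),(660,75)),"tine_L":((325,350),(440,330))}
for k,(a,b) in f.items():
    a=np.array(a)/3.1+[170,120]-.33;b=np.array(b)/3.3+[130,100]-.33
    p=tri([(S,a),(T,b)]); print(k,p,"err",np.abs(proj(S,p)-a).round(1),np.abs(proj(T,p)-b).round(1))
c=eyes.camera("wrist");save(c,"w0.png");s=sensors.read_state();print(c["pose"],c["intrinsics"][0],s["ee_pos"])
for k in ["fork_grip","drying_hook","fork_rest","masking_tape"]: print(k,[(round(d["conf"],2),np.round(d["bbox"],0).tolist()) for d in eyes.look_for(k,c)[:1]])
```

```text
357.07169406476237 392.1230175860614
dry_tip [0.5396 0.4284 0.1714] err [0.8 0. ] [0.5 0.9]
dry_corner [0.6256 0.4168 0.1594] err [0. 0.] [0. 0.]
dry_postbase [0.6288 0.4157 0.0232] err [0.6 0. ] [0.4 0.6]
dryfoot_front [0.5688 0.3745 0.0094] err [0.4 0. ] [0.3 0.4]
dryfoot_left [0.5815 0.4687 0.0177] err [1.3 0. ] [0.8 1.3]
spray_tip [0.5864 0.3347 0.1689] err [1.2 0. ] [0.8 1.2]
spray_corner [0.6708 0.3147 0.1578] err [0.5 0. ] [0.3 0.5]
handle_top [0.565  0.1609 0.1942] err [0.1 0. ] [0.  0.1]
red_L [0.6259 0.3698 0.1164] err [0.4 0. ] [0.3 0.4]
red_R [0.5989 0.2835 0.1267] err [1.5 0.1] [0.9 1.4]
rim_front_right(img) [0.5447 0.1135 0.1617] err [12.5  0.3] [7.5 9.3]
rim_back_right [0.5754 0.1314 0.1748] err [6.8 0.8] [3.9 5.7]
rim_fl [0.5531 0.1972 0.0913] err [8.7 0.1] [5.1 7.1]
rim_bl [0.5818 0.2058 0.1267] err [10.6  1.3] [5.8 9.6]
collar [0.5048 0.1737 0.0951] err [0.1 0. ] [0.1 0.1]
can_top [0.6803 0.0429 0.1851] err [1.5 0.2] [1.  1.1]
tine_L [0.5345 0.1772 0.0257] err [7.7 0.1] [4.3 6. ]
[[ 0.2422  0.9409  0.2369  0.0887]
 [ 0.9702 -0.2349 -0.0589  0.6218]
 [ 0.0003  0.2441 -0.9698  0.3848]
 [ 0.      0.      0.      1.    ]] [299.5973   0.     260.2402] [0.1515 0.6064 0.2226]
fork_grip []
drying_hook []
fork_rest []
masking_tape []
```

Emit:
arm_command(steps=[{"slide": [0.04,-0.038,0.014],"grip": 1},{"slide": [0.04,-0.038,0.014],"grip": 1},{"slide": [0.04,-0.038,0.014],"grip": 1},{"slide": [0.04,-0.038,0.014],"grip": 1},{"slide": [0.04,-0.038,0.014],"grip": 1},{"slide": [0.04,-0.038,0.014],"grip": 1},{"slide": [0.04,-0.038,0.014],"grip": 1},{"slide": [0.04,-0.038,0.014],"grip": 1}])

```text
schema error: expected keys rot, slide, grip
```

Run:
```python
from h import *
c=eyes.camera("wrist");save(c,"w1.png");np.savez("w1.npz",**{k:np.array(v) for k,v in c.items() if k in("intrinsics","pose")})
s=sensors.read_state();print(s["ee_pos"],s["time"],s["ft_force"]);print(np.array(c["pose"]).round(3))
for k in ["fork_grip","drying_hook","spray_hook","bow_top","fork_rest"]: print(k,[(round(d["conf"],2),np.round(d["bbox"],0).tolist()) for d in eyes.look_for(k,c)[:1]])
cv2.imwrite("pics/w1b.png",cv2.resize(cv2.imread("pics/w1.png"),None,fx=1.5,fy=1.5,interpolation=cv2.INTER_CUBIC))
```

```text
[0.15145112 0.60639773 0.22256752] 1.8 [ 0.2459155   0.05461541 -0.16749657]
[[ 0.242  0.941  0.237  0.089]
 [ 0.97  -0.235 -0.059  0.622]
 [ 0.     0.244 -0.97   0.385]
 [ 0.     0.     0.     1.   ]]
fork_grip []
drying_hook []
spray_hook []
bow_top []
fork_rest []
```

View pics/w1b.png

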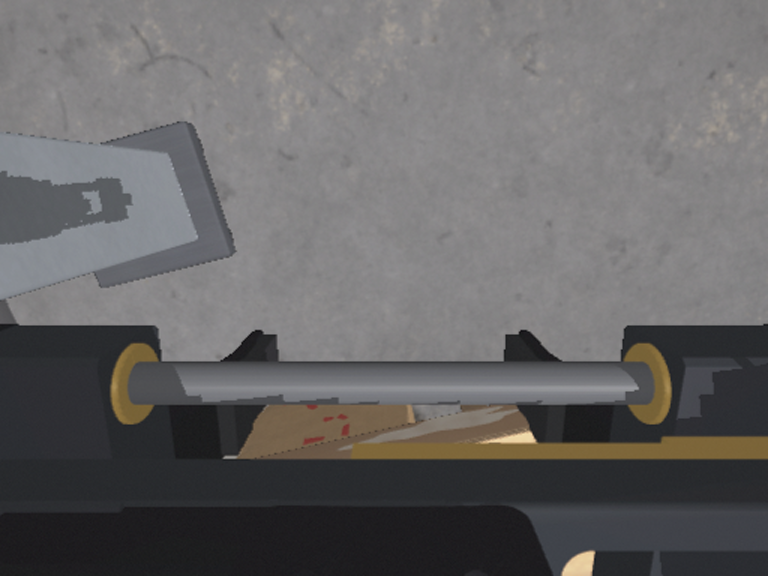

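The view shows only the floor and tray edge, because the gripper hides rows below about 325 (of 576). Useful wrist views therefore need the tool beyond the target in +x.

Emit:
arm_command(steps=[{"slide": [0.047,-0.034,0.012],"rot": [0,0,0],"grip": 1},{"slide": [0.047,-0.034,0.012],"rot": [0,0,0],"grip": 1},{"slide": [0.047,-0.034,0.012],"rot": [0,0,0],"grip": 1},{"slide": [0.047,-0.034,0.012],"rot": [0,0,0],"grip": 1},{"slide": [0.047,-0.034,0.012],"rot": [0,0,0],"grip": 1},{"slide": [0.047,-0.034,0.012],"rot": [0,0,0],"grip": 1},{"slide": [0.047,-0.034,0.012],"rot": [0,0,0],"grip": 1},{"slide": [0.047,-0.034,0.012],"rot": [0,0,0],"grip": 1}])

```text
time: 3.05
ee_pos: [0.5288, 0.3332, 0.3192]
eef_rot: [0.122, 0.993, 0.0, 0.0]
ft_force: [0.4, 1.0, -0.5]
width: 0.0871
grip_force: 0.0
```

Emit:
arm_command(steps=[{"slide": [0.03,-0.01,0.005],"rot": [0,0,0],"grip": 1},{"slide": [0.03,-0.01,0.005],"rot": [0,0,0],"grip": 1},{"slide": [0.03,-0.01,0.005],"rot": [0,0,0],"grip": 1},{"slide": [0.03,-0.01,0.005],"rot": [0,0,0],"grip": 1},{"slide": [0,0,0],"rot": [0,0,0],"grip": 1},{"slide": [0,0,0],"rot": [0,0,0],"grip": 1},{"slide": [0,0,0],"rot": [0,0,0],"grip": 1},{"slide": [0,0,0],"rot": [0,0,0],"grip": 1}])

```text
time: 4.05
ee_pos: [0.6468, 0.295, 0.3389]
eef_rot: [0.122, 0.993, 0.0, 0.0]
ft_force: [0.1, 0.4, 0.4]
width: 0.0871
grip_force: 0.0
```

Run:
```python
from h import *
c=eyes.camera("wrist");save(c,"w2.png");np.savez("w2.npz",**{k:np.array(v) for k,v in c.items() if k in("intrinsics","pose")})
s=sensors.read_state();print(s["ee_pos"],s["time"],s["ft_force"]);print(np.array(c["pose"]).round(3))
for k in ["fork_grip","drying_hook","spray_hook","bow_top","fork_rest"]: print(k,[(round(d["conf"],2),np.round(d["bbox"],0).tolist()) for d in eyes.look_for(k,c)[:1]])
cv2.imwrite("pics/w2b.png",cv2.resize(cv2.imread("pics/w2.png")[:260,:],None,fx=1.56,fy=1.56,interpolation=cv2.INTER_CUBIC))
```

```text
[0.64697462 0.29485977 0.33889158] 4.1 [0.04359271 1.20831869 0.2111043 ]
[[ 0.241  0.941  0.237  0.584]
 [ 0.97  -0.234 -0.058  0.31 ]
 [ 0.001  0.244 -0.97   0.501]
 [ 0.     0.     0.     1.   ]]
fork_grip [(0.96, [99.0, 84.0, 169.0, 158.0])]
drying_hook [(0.65, [299.0, 44.0, 369.0, 162.0])]
spray_hook [(0.8, [248.0, 112.0, 308.0, 200.0])]
bow_top [(0.66, [244.0, 136.0, 317.0, 150.0])]
fork_rest [(0.79, [98.0, 109.0, 197.0, 166.0])]
```

View pics/w2b.png

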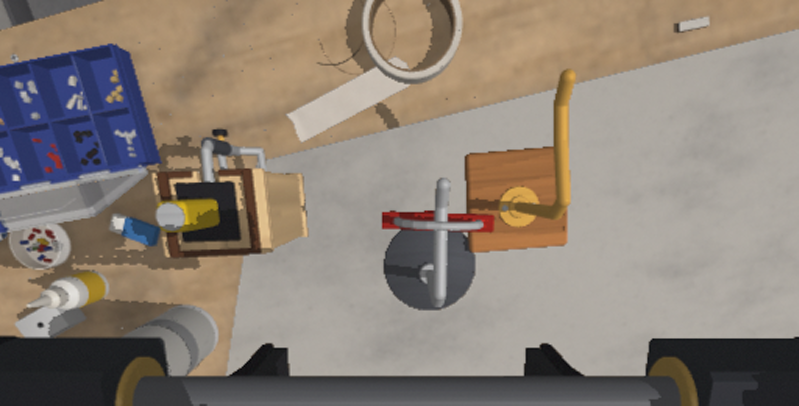

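The wrist view shows the spray hook from (444,182) to (439,303) with the bow crossing at (442,225), the drying hook from (568,74) to (563,212), and the handle top at (172,215). Both hooks run almost along the tool's yaw of about -14°.

Run:
```python
from h import *
np.set_printoptions(precision=4,suppress=True)
S=dict(np.load("scene0.npz"));T=dict(np.load("top0.npz"));W=dict(np.load("w2.npz"))
f={"dry_tip":((145,65),(80,300),(568,74)),"dry_corner":((232,60),(103,170),(564,212)),
"spray_tip":(0,(222,228),(444,182)),"spray_corner":((338,92),(256,100),(439,304)),"handle_top":((357,163),(490,247),(172,215)),"collar_nut":((275,294),(464,346),(220,133)),"red_L":((262,122),(183,180),(492,221)),"red_R":(0,(303,217),(386,220)),"dryfoot_front":((207,237),(200,274),(467,153)),"dry_fl":((170,182),(75,262),0),"crown":(0,(240,185),(443,225)),"tape_end":(0,(407,375),(300,140)),"lidcorner":((480,380),(637,270),(120,220)),"canTop":((597,200),(660,75),0)}
for k,(a,b,w) in f.items():
    L=[]
    if a: L.append((S,np.array(a)/3.1+[170,120]-.33))
    if b: L.append((T,np.array(b)/3.3+[130,100]-.33))
    if w: L.append((W,np.array(w)/1.56-.2))
    p=tri(L); print(k,p,"err",*[np.round(proj(c,p)-uv,1) for c,uv in L])
def w(uv,z): return atz(W,np.array(uv)/1.56-.2,z)
for n,a,b in [("dry",(568,74),(564,212)),("spray",(444,182),(439,304))]:
    A=w(a,.168);B=w(b,.158);d=B-A;print(n,A,B,np.linalg.norm(d[:2]),np.degrees(np.arctan2(d[1],d[0])))
A=w((388,220),.115);B=w((492,221),.115);print("front",A,B,np.linalg.norm(B-A),np.degrees(np.arctan2(-(B-A)[0],(B-A)[1])))
print("rim",[w(q,.137) for q in [(153,173),(240,167),(257,253),(163,255)]])
print("guard",[w(q,.132) for q in [(177,184),(233,180),(241,238),(183,242)]])
```

```text
dry_tip [0.5399 0.4289 0.1711] err [-0.8 -0. ] [ 0.3 -1. ] [-0.5 -0.2]
dry_corner [0.6266 0.4169 0.159 ] err [0.3 0. ] [ 0.  -0.4] [ 0.2 -1.4]
spray_tip [0.5868 0.3388 0.1471] err [ 0.2 -0.1] [ 0.4 -0.3]
spray_corner [0.6716 0.3145 0.1579] err [ 0.8 -0.1] [-0.2  0.1] [ 0.2 -1.4]
handle_top [0.5646 0.1604 0.1949] err [ 0.1 -0.1] [0.2 0.2] [0.6 0.1]
collar_nut [0.505  0.1734 0.0953] err [ 0. -0.] [ 0.2 -0.2] [ 0.3 -0.4]
red_L [0.6264 0.3708 0.1157] err [-0.5  0. ] [-0.1 -0.6] [-0.8  0. ]
red_R [0.6047 0.2877 0.0775] err [ 0.6 -1. ] [ 0.6 -2. ]
dryfoot_front [0.5681 0.3758 0.0093] err [-0.9 -0.1] [-0.2 -0.1] [-1.   1.5]
dry_fl [0.5815 0.4687 0.0177] err [-1.3 -0. ] [ 0.8 -1.3]
crown [0.6218 0.3324 0.1052] err [-0.3  0.3] [-0.4  0.6]
tape_end [ 0.4934  0.2076 -0.085 ] err [ 2.1 -2.6] [ 2.  -4.9]
lidcorner [0.5619 0.0418 0.0754] err [-9.5  1.7] [ 0.8 -1.4] [-4.9 10.7]
canTop [0.6803 0.0429 0.1851] err [-1.5  0.2] [ 1.  -1.1]
dry [0.5398 0.4305 0.168 ] [0.6282 0.4167 0.158 ] 0.08946117738946954 -8.821144250881222
spray [0.5868 0.3366 0.168 ] [0.6731 0.3139 0.158 ] 0.08917581226016606 -14.750252095104923
front [0.6055 0.2899 0.115 ] [0.6267 0.3719 0.115 ] 0.08476848181976869 -14.502161824342968
rim [array([0.5281, 0.1288, 0.137 ]), array([0.5397, 0.1935, 0.137 ]), array([0.6042, 0.1854, 0.137 ]), array([0.5879, 0.1135, 0.137 ])]
guard [array([0.5394, 0.1411, 0.132 ]), array([0.5469, 0.1836, 0.132 ]), array([0.5902, 0.1752, 0.132 ]), array([0.5821, 0.1299, 0.132 ])]
```

Emit:
arm_command(steps=[{"slide": [-0.0206,-0.0338,-0.015],"rot": [0,0,1.5],"grip": 1},{"slide": [-0.0206,-0.0337,-0.015],"rot": [0,0,0],"grip": 1},{"slide": [-0.0206,-0.0337,-0.015],"rot": [0,0,0],"grip": 1},{"slide": [-0.0206,-0.0337,-0.015],"rot": [0,0,0],"grip": 1},{"slide": [0,0,-0.04],"rot": [0,0,0],"grip": 1},{"slide": [0,0,-0.04],"rot": [0,0,0],"grip": 1},{"slide": [0,0,-0.035],"rot": [0,0,0],"grip": 1},{"slide": [0,0,-0.014],"rot": [0,0,0],"grip": 1}])

```text
time: 5.35
ee_pos: [0.5641, 0.1592, 0.1478]
eef_rot: [0.109, 0.994, -0.001, -0.001]
ft_force: [0.2, -0.2, 0.4]
width: 0.0867
grip_force: 0.0
```

Emit:
arm_command(steps=[{"slide": [0,0,0],"rot": [0,0,0],"grip": 1},{"slide": [0,0,0],"rot": [0,0,0],"grip": 0},{"slide": [0,0,0],"rot": [0,0,0],"grip": 0},{"slide": [0,0,0],"rot": [0,0,0],"grip": 0},{"slide": [0,0,0],"rot": [0,0,0],"grip": 0},{"slide": [0,0,0],"rot": [0,0,0],"grip": 0},{"slide": [0,0,0],"rot": [0,0,0],"grip": 0},{"slide": [0,0,0],"rot": [0,0,0],"grip": 0}], newtons=45)

```text
time: 6.35
ee_pos: [0.565, 0.1595, 0.1495]
eef_rot: [0.109, 0.994, 0.0, -0.0]
ft_force: [0.1, -0.6, 0.7]
width: 0.0247
grip_force: 0.0
```

Emit:
arm_command(steps=[{"slide": [0,0,0],"rot": [0,0,0],"grip": 0},{"slide": [0,0,0],"rot": [0,0,0],"grip": 0},{"slide": [0,0,0],"rot": [0,0,0],"grip": 0},{"slide": [0,0,0.005],"rot": [0,0,0],"grip": 0},{"slide": [0,0,0.005],"rot": [0,0,0],"grip": 0},{"slide": [0,0,0.005],"rot": [0,0,0],"grip": 0},{"slide": [0,0,0.005],"rot": [0,0,0],"grip": 0},{"slide": [0,0,0],"rot": [0,0,0],"grip": 0}])

```text
time: 7.35
ee_pos: [0.5653, 0.1596, 0.1701]
eef_rot: [0.109, 0.994, 0.0, 0.0]
ft_force: [-0.1, -0.3, -1.3]
width: 0.02
grip_force: 44.9
```

Emit:
arm_command(steps=[{"slide": [-0.015,0.0033,0],"rot": [0,0,0],"grip": 0},{"slide": [-0.015,0.0033,0],"rot": [0,0,0],"grip": 0},{"slide": [-0.015,0.0033,0],"rot": [0,0,0],"grip": 0},{"slide": [-0.015,0.0033,0],"rot": [0,0,0],"grip": 0},{"slide": [-0.015,0.0033,0],"rot": [0,0,0],"grip": 0},{"slide": [-0.015,0.0033,0],"rot": [0,0,0],"grip": 0},{"slide": [-0.015,0.0033,0],"rot": [0,0,0],"grip": 0},{"slide": [0,0,0],"rot": [0,0,0],"grip": 0}])

```text
time: 8.35
ee_pos: [0.4591, 0.1831, 0.1697]
eef_rot: [0.108, 0.994, 0.0, -0.0]
ft_force: [0.1, 0.2, -1.4]
width: 0.0199
grip_force: 44.9
```

Run:
```python
from h import *
c=eyes.camera("scene")
np.savez("s2.npz",**{k:np.array(v) for k,v in c.items() if k in("intrinsics","pose","pixels")})
s=sensors.read_state();print(s["ee_pos"],s["time"],s["ft_force"])
print(proj(c,s["ee_pos"]))
u,v=proj(c,s["ee_pos"]).astype(int)
im=cv2.cvtColor(c["pixels"],cv2.COLOR_RGB2BGR)[v-40:v+90,u-90:u+90]; print(u-90,v-40)
cv2.imwrite("pics/s2.png",cv2.resize(im,None,fx=4.4,fy=4.4,interpolation=cv2.INTER_CUBIC))
```

```text
[0.45985739 0.18278717 0.16977688] 8.4 [-0.02196015 -0.37194782 -1.56893232]
[239.28289128 191.24335327]
149 151
```

View pics/s2.png

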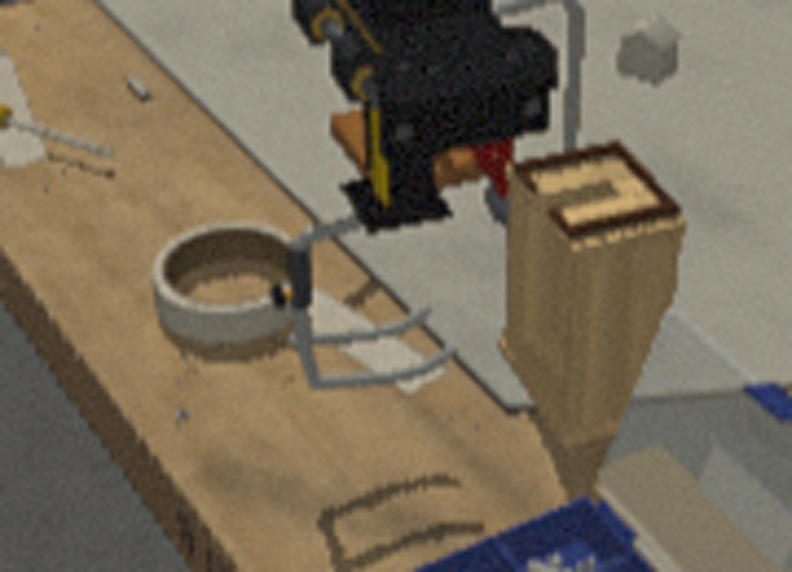

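The fork is out and held straight. The near tine runs from (313,383) to its tip at (452,352), the far one from (298,338) to (428,313), with free bench below.

Run:
```python
from h import *
S=dict(np.load("s2.npz")); a=np.radians(-12.5)
R=np.array([[np.cos(a),-np.sin(a),0],[np.sin(a),np.cos(a),0],[0,0,1]]); o=np.array([0.4599,.183,.186])
obs=[((-50,-18,0),(313,383)),((-50,18,0),(298,338)),((22,-18,7),(452,350)),((22,18,7),(428,313))]
for L in range(105,145,4):
    print(L,[np.round(proj(S,o+R@(np.array([x,y,z-L])/1000))-(np.array(uv)/4.4+[149,151]),1).tolist() for (x,y,z),uv in obs])
print(atz(S,np.array((415,390))/4.4+[149,151],0),atz(S,np.array((275,325))/4.4+[149,151],0))
```

```text
105 [[0.6, -4.1], [-0.8, -3.5], [-0.2, -6.5], [-0.5, -7.2]]
109 [[0.7, -2.7], [-0.7, -2.1], [-0.2, -5.1], [-0.5, -5.8]]
113 [[0.7, -1.3], [-0.6, -0.7], [-0.2, -3.7], [-0.5, -4.4]]
117 [[0.8, 0.1], [-0.5, 0.7], [-0.3, -2.3], [-0.5, -3.0]]
121 [[0.9, 1.5], [-0.5, 2.0], [-0.3, -0.9], [-0.5, -1.7]]
125 [[0.9, 2.9], [-0.4, 3.4], [-0.3, 0.5], [-0.5, -0.3]]
129 [[1.0, 4.3], [-0.3, 4.8], [-0.3, 1.8], [-0.5, 1.0]]
133 [[1.0, 5.7], [-0.3, 6.1], [-0.3, 3.2], [-0.5, 2.4]]
137 [[1.1, 7.1], [-0.2, 7.5], [-0.4, 4.5], [-0.5, 3.7]]
141 [[1.2, 8.4], [-0.1, 8.8], [-0.4, 5.9], [-0.5, 5.0]]
[0.4888687  0.21218668 0.        ] [0.45148099 0.30723173 0.        ]
```

Emit:
arm_command(steps=[{"slide": [0,-0.004,-0.012],"rot": [0,0,0],"grip": 0},{"slide": [0,-0.004,-0.012],"rot": [0,0,0],"grip": 0},{"slide": [0,-0.004,-0.012],"rot": [0,0,0],"grip": 0},{"slide": [0,-0.003,-0.012],"rot": [0,0,0],"grip": 0},{"slide": [0,0,-0.003],"rot": [0,0,0],"grip": 0},{"slide": [0,0,-0.001],"rot": [0,0,0],"grip": 0},{"slide": [0,0,0],"rot": [0,0,0],"grip": 0},{"slide": [0,0,0],"rot": [0,0,0],"grip": 0}])

```text
time: 9.4
ee_pos: [0.4603, 0.1678, 0.1179]
eef_rot: [0.109, 0.994, 0.0, 0.0]
ft_force: [-0.8, -0.2, -1.6]
width: 0.0202
grip_force: 44.9
```

Emit:
arm_command(steps=[{"slide": [0,0,-0.0005],"rot": [0,0,0],"grip": 0},{"slide": [0,0,-0.0005],"rot": [0,0,0],"grip": 0},{"slide": [0,0,-0.0005],"rot": [0,0,0],"grip": 0},{"slide": [0,0,-0.0005],"rot": [0,0,0],"grip": 0},{"slide": [0,0,-0.0005],"rot": [0,0,0],"grip": 0},{"slide": [0,0,-0.0005],"rot": [0,0,0],"grip": 0},{"slide": [0,0,0],"rot": [0,0,0],"grip": 0},{"slide": [0,0,0],"rot": [0,0,0],"grip": 0}])

```text
time: 10.4
ee_pos: [0.4601, 0.1676, 0.1146]
eef_rot: [0.109, 0.994, 0.0, 0.0]
ft_force: [0.1, -0.0, -1.2]
width: 0.02
grip_force: 44.9
```

Emit:
arm_command(steps=[{"slide": [0,0,-0.0005],"rot": [0,0,0],"grip": 0},{"slide": [0,0,-0.0005],"rot": [0,0,0],"grip": 0},{"slide": [0,0,-0.0005],"rot": [0,0,0],"grip": 0},{"slide": [0,0,-0.0005],"rot": [0,0,0],"grip": 0},{"slide": [0,0,-0.0005],"rot": [0,0,0],"grip": 0},{"slide": [0,0,-0.0005],"rot": [0,0,0],"grip": 0},{"slide": [0,0,0],"rot": [0,0,0],"grip": 0},{"slide": [0,0,0],"rot": [0,0,0],"grip": 0}])

```text
time: 11.4
ee_pos: [0.4601, 0.1676, 0.1116]
eef_rot: [0.109, 0.994, 0.0, 0.0]
ft_force: [0.0, 0.0, -1.4]
width: 0.0195
grip_force: 44.9
```

Emit:
arm_command(steps=[{"slide": [0,0,-0.0005],"rot": [0,0,0],"grip": 0},{"slide": [0,0,-0.0005],"rot": [0,0,0],"grip": 0},{"slide": [0,0,-0.0005],"rot": [0,0,0],"grip": 0},{"slide": [0,0,-0.0005],"rot": [0,0,0],"grip": 0},{"slide": [0,0,-0.0005],"rot": [0,0,0],"grip": 0},{"slide": [0,0,-0.0005],"rot": [0,0,0],"grip": 0},{"slide": [0,0,0],"rot": [0,0,0],"grip": 0},{"slide": [0,0,0],"rot": [0,0,0],"grip": 0}])

```text
time: 12.4
ee_pos: [0.4601, 0.1676, 0.1086]
eef_rot: [0.109, 0.994, 0.0, 0.0]
ft_force: [1.1, -0.1, -1.9]
width: 0.0197
grip_force: 44.9
```

Emit:
arm_command(steps=[{"slide": [0,0,-0.0005],"rot": [0,0,0],"grip": 0},{"slide": [0,0,-0.0005],"rot": [0,0,0],"grip": 0},{"slide": [0,0,-0.0005],"rot": [0,0,0],"grip": 0},{"slide": [0,0,-0.0005],"rot": [0,0,0],"grip": 0},{"slide": [0,0,-0.0005],"rot": [0,0,0],"grip": 0},{"slide": [0,0,-0.0005],"rot": [0,0,0],"grip": 0},{"slide": [0,0,0],"rot": [0,0,0],"grip": 0},{"slide": [0,0,0],"rot": [0,0,0],"grip": 0}])

```text
time: 13.4
ee_pos: [0.4609, 0.1677, 0.1078]
eef_rot: [0.109, 0.994, 0.001, 0.001]
ft_force: [-6.6, -3.6, 22.1]
width: 0.0198
grip_force: 45.0
```

Contact is at TCP z ≈ 0.108 (force jumped to 22 N), so the tine axes lie at TCP_z − 0.1045. Next I raise the fork and move it in front of the spray hook, 85 mm back along the hook's axis.

Emit:
arm_command(steps=[{"slide": [0,0,0.02],"rot": [0,0,0],"grip": 0},{"slide": [0,0,0.035],"rot": [0,0,0],"grip": 0},{"slide": [0,0,0.04],"rot": [0,0,0],"grip": 0},{"slide": [0.012,0.036,0.034],"rot": [0,0,-0.5],"grip": 0},{"slide": [0.015,0.045,0],"rot": [0,0,-0.5],"grip": 0},{"slide": [0.02,0.055,0],"rot": [0,0,-0.5],"grip": 0},{"slide": [0.02,0.048,0],"rot": [0,0,-0.5],"grip": 0},{"slide": [0,0,0],"rot": [0,0,0],"grip": 0}])

```text
time: 14.4
ee_pos: [0.5262, 0.3556, 0.2324]
eef_rot: [0.124, 0.992, -0.0, -0.001]
ft_force: [-0.4, -1.6, -1.7]
width: 0.02
grip_force: 45.0
```

Run:
```python
from h import *
np.set_printoptions(precision=4,suppress=True)
W=dict(np.load("w2.npz"))
for n,q,z in [("crown",(443,225),.162),("crown mid bow",(441,226),.160),("sprtip",(444,182),.168)]: print(n,atz(W,np.array(q)/1.56-.2,z))
s=sensors.read_state();print(s["ee_pos"],s["eef_rot"],s["time"],s["ft_force"])
c=eyes.camera("wrist");d=eyes.camera("scene")
for n,x in(("w3",c),("s3",d)): np.savez(n+".npz",**{k:np.array(v) for k,v in x.items() if k in("intrinsics","pose","pixels")})
u,v=proj(d,[0.6,.33,.15]).astype(int);print(u,v)
a=cv2.resize(cv2.cvtColor(c["pixels"],cv2.COLOR_RGB2BGR)[:230],None,fx=1.56,fy=1.56,interpolation=cv2.INTER_CUBIC)
b=cv2.resize(cv2.cvtColor(d["pixels"],cv2.COLOR_RGB2BGR)[v-40:v+40,u-60:u+60],None,fx=2.9,fy=2.9,interpolation=cv2.INTER_CUBIC)
im=np.zeros((a.shape[0]+b.shape[0],799,3),np.uint8);im[:a.shape[0],:a.shape[1]]=a;im[a.shape[0]:,:b.shape[1]]=b;print(im.shape)
cv2.imwrite("pics/v3.png",im)
```

```text
crown [0.6158 0.3298 0.162 ]
crown mid bow [0.6163 0.3283 0.16  ]
sprtip [0.5868 0.3366 0.168 ]
[0.5262 0.3556 0.2324] [ 0.1241  0.9923 -0.0004 -0.0011] 14.4 [-0.3935 -1.5979 -1.7316]
254 156
(591, 799, 3)
```

View pics/v3.png

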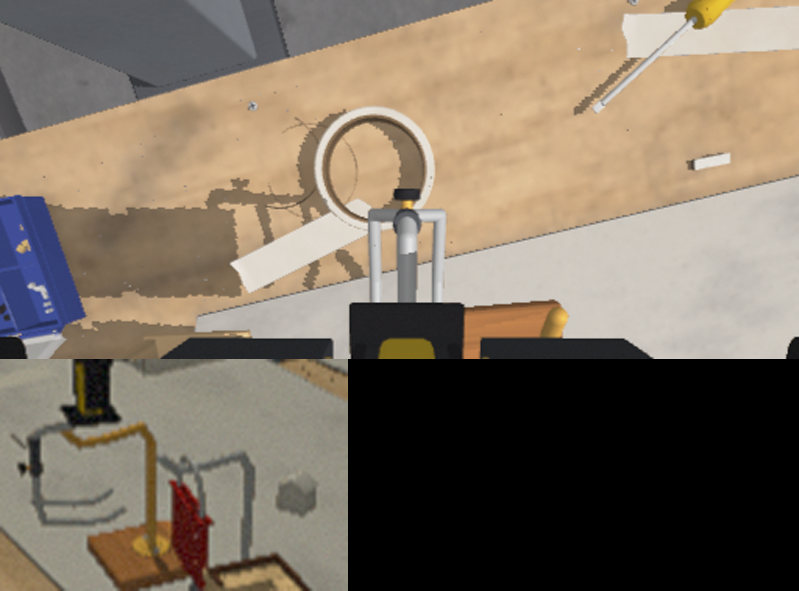

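Wrist view: the fork hangs straight and centred (spine at 406,220). The scene inset at the bottom left shows the tines about level with the gap between the bow's crown and the red front. I advance 60 mm and check before entering the bow.

Emit:
arm_command(steps=[{"slide": [0.01,-0.0025,0],"rot": [0,0,0],"grip": 0},{"slide": [0.01,-0.0025,0],"rot": [0,0,0],"grip": 0},{"slide": [0.01,-0.0025,0],"rot": [0,0,0],"grip": 0},{"slide": [0.01,-0.0025,0],"rot": [0,0,0],"grip": 0},{"slide": [0.01,-0.0025,0],"rot": [0,0,0],"grip": 0},{"slide": [0.008,-0.002,0],"rot": [0,0,0],"grip": 0},{"slide": [0,0,0],"rot": [0,0,0],"grip": 0},{"slide": [0,0,0],"rot": [0,0,0],"grip": 0}])

```text
time: 15.5
ee_pos: [0.5848, 0.3374, 0.2345]
eef_rot: [0.126, 0.992, 0.0, -0.0]
ft_force: [-0.4, 0.6, -1.2]
width: 0.0196
grip_force: 45.0
```

Run:
```python
from h import *
np.set_printoptions(precision=4,suppress=True)
s=sensors.read_state();print(s["ee_pos"],s["eef_rot"],s["time"],s["ft_force"])
c=eyes.camera("wrist");d=eyes.camera("scene")
for n,x in(("w4",c),("s4",d)): np.savez(n+".npz",**{k:np.array(v) for k,v in x.items() if k in("intrinsics","pose","pixels")})
u,v=proj(d,[0.59,.33,.15]).astype(int);print(u,v)
a=cv2.resize(cv2.cvtColor(c["pixels"],cv2.COLOR_RGB2BGR)[70:240,160:360],None,fx=1.9,fy=1.9,interpolation=cv2.INTER_CUBIC)
I=cv2.cvtColor(d["pixels"],cv2.COLOR_RGB2BGR)
cr=I[v-35:v+37,u-45:u+45]
b=cv2.resize(cr,None,fx=4.5,fy=4.5,interpolation=cv2.INTER_CUBIC)
im=np.zeros((max(a.shape[0],b.shape[0]),a.shape[1]+b.shape[1],3),np.uint8);im[:a.shape[0],:a.shape[1]]=a;im[:b.shape[0],a.shape[1]:]=b;print(im.shape,a.shape)
cv2.imwrite("pics/v4.png",im)
# expected model points in scene crop px (view coords)
p=s["ee_pos"];al=np.radians(-14.5);D=np.array([np.cos(al),np.sin(al),0]);N=np.array([-D[1],D[0],0])
T0=np.array([p[0],p[1],p[2]-.1045])
def vw(P): return ((proj(d,P)-[u-45,v-35])*4.5+[a.shape[1],0]).round(0)
for y in(-.018,.018): print("tip",vw(T0+.022*D+y*N+[0,0,.007]),"back",vw(T0-.05*D+y*N))
H=np.array([.616,.3295,.160])
print("crown",vw(H),"bowsides",vw(H+[0,0,-.032]+.032*N),vw(H+[0,0,-.032]-.032*N),"front top corners",vw(H+[0,0,-.04]+.045*N),vw(H+[0,0,-.04]-.045*N),"hooktip",vw(np.array([.587,.3366,.169])))
```

```text
[0.5848 0.3374 0.2345] [ 0.1262  0.992   0.0001 -0.0002] 15.5 [-0.4146  0.572  -1.214 ]
251 157
(324, 785, 3) (323, 380, 3)
tip [614. 183.] back [497. 213.]
tip [594. 156.] back [479. 184.]
crown [621. 132.] bowsides [601. 157.] [639. 205.] front top corners [594. 159.] [646. 228.] hooktip [573. 126.]
```

View pics/v4.png

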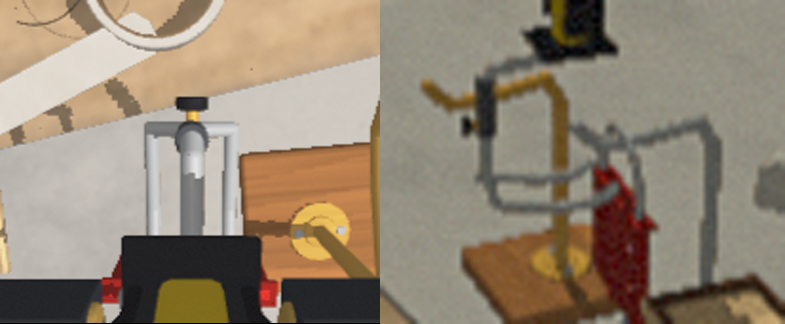

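The fork is centred on the red front: its ends at 112 and 268 in the wrist view put the middle at 190, against the spine at 191. The tine ends in the scene view at (618,187) and (597,165) match the prediction, just short of the bow, so I enter it.

Emit:
arm_command(steps=[{"slide": [0.006,-0.0015,0],"rot": [0,0,0],"grip": 0},{"slide": [0.006,-0.0015,0],"rot": [0,0,0],"grip": 0},{"slide": [0.006,-0.0015,0],"rot": [0,0,0],"grip": 0},{"slide": [0.006,-0.0015,0],"rot": [0,0,0],"grip": 0},{"slide": [0.006,-0.0015,0],"rot": [0,0,0],"grip": 0},{"slide": [0.002,-0.0005,0],"rot": [0,0,0],"grip": 0},{"slide": [0,0,0],"rot": [0,0,0],"grip": 0},{"slide": [0,0,0],"rot": [0,0,0],"grip": 0}])

```text
time: 16.6
ee_pos: [0.6169, 0.3293, 0.2346]
eef_rot: [0.126, 0.992, 0.0, -0.0]
ft_force: [-0.7, 0.2, -2.6]
width: 0.0195
grip_force: 45.0
```

Emit:
arm_command(steps=[{"slide": [0,0,0.004],"rot": [0,0,0],"grip": 0},{"slide": [0,0,0.004],"rot": [0,0,0],"grip": 0},{"slide": [0,0,0.003],"rot": [0,0,0],"grip": 0},{"slide": [0,0,0.002],"rot": [0,0,0],"grip": 0},{"slide": [0,0,0.002],"rot": [0,0,0],"grip": 0},{"slide": [0,0,0.001],"rot": [0,0,0],"grip": 0},{"slide": [0,0,0.001],"rot": [0,0,0],"grip": 0},{"slide": [0,0,0],"rot": [0,0,0],"grip": 0}])

```text
time: 17.6
ee_pos: [0.6171, 0.3291, 0.2516]
eef_rot: [0.126, 0.992, 0.0, 0.0]
ft_force: [0.4, -0.3, -2.1]
width: 0.0198
grip_force: 45.0
```

Emit:
arm_command(steps=[{"slide": [0,0,0.001],"rot": [0,0,0],"grip": 0},{"slide": [0,0,0.001],"rot": [0,0,0],"grip": 0},{"slide": [0,0,0.001],"rot": [0,0,0],"grip": 0},{"slide": [0,0,0.001],"rot": [0,0,0],"grip": 0},{"slide": [0,0,0],"rot": [0,0,0],"grip": 0},{"slide": [0,0,0],"rot": [0,0,0],"grip": 0},{"slide": [0,0,0],"rot": [0,0,0],"grip": 0},{"slide": [0,0,0],"rot": [0,0,0],"grip": 0}])

```text
time: 18.6
ee_pos: [0.617, 0.3291, 0.2555]
eef_rot: [0.126, 0.992, 0.0, -0.0]
ft_force: [-0.4, -0.1, -2.7]
width: 0.0199
grip_force: 45.0
```

Emit:
arm_command(steps=[{"slide": [0,0,0.001],"rot": [0,0,0],"grip": 0},{"slide": [0,0,0.001],"rot": [0,0,0],"grip": 0},{"slide": [0,0,0],"rot": [0,0,0],"grip": 0},{"slide": [0,0,0],"rot": [0,0,0],"grip": 0},{"slide": [0,0,0],"rot": [0,0,0],"grip": 0},{"slide": [0,0,0],"rot": [0,0,0],"grip": 0},{"slide": [0,0,0],"rot": [0,0,0],"grip": 0},{"slide": [0,0,0],"rot": [0,0,0],"grip": 0}])

```text
time: 19.6
ee_pos: [0.6171, 0.3291, 0.2576]
eef_rot: [0.126, 0.992, 0.0, 0.0]
ft_force: [0.2, 0.1, -5.0]
width: 0.0196
grip_force: 45.0
```

Run:
```python
from h import *
np.set_printoptions(precision=4,suppress=True)
F=[]
for i in range(4):
    d=eyes.camera("scene"); F.append(sensors.read_state()["ft_force"])
s=sensors.read_state();print(np.array(F),s["ee_pos"],s["time"])
u,v=proj(d,[0.6,.33,.15]).astype(int)
I=cv2.cvtColor(d["pixels"],cv2.COLOR_RGB2BGR)
old=cv2.cvtColor(np.load("s4.npz")["pixels"],cv2.COLOR_RGB2BGR)
f=lambda I:cv2.resize(I[v-35:v+37,u-35:u+35],None,fx=5.6,fy=5.6,interpolation=cv2.INTER_CUBIC)
cv2.imwrite("pics/v5.png",np.hstack([f(old),f(I)]))
```

```text
[[ 0.0998  1.1243 -4.4824]
 [ 0.0815 -0.3553 -4.1374]
 [-0.4525 -0.0588 -3.9475]
 [ 0.2815  0.3614 -4.46  ]] [0.6171 0.3291 0.2576] 19.8
```

View pics/v5.png

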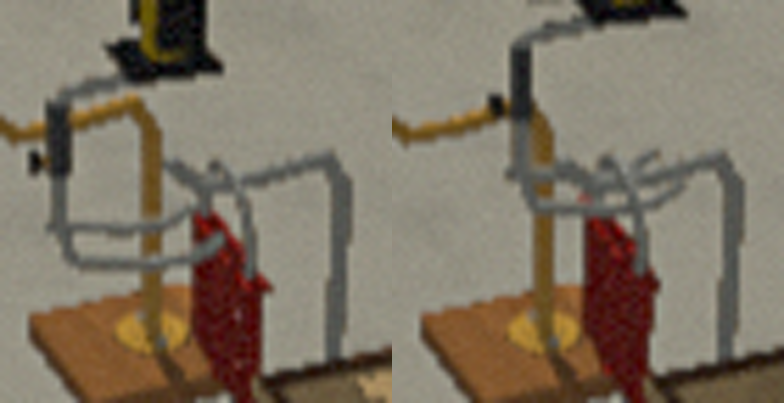

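The weight has been taken up (about -4.3 N against -1.5 N), and the crown has risen about 1 px, or 2 mm. I lift gently by a further 18 mm, for a total rise of about 20 mm.

Emit:
arm_command(steps=[{"slide": [0,0,0.002],"rot": [0,0,0],"grip": 0},{"slide": [0,0,0.003],"rot": [0,0,0],"grip": 0},{"slide": [0,0,0.003],"rot": [0,0,0],"grip": 0},{"slide": [0,0,0.003],"rot": [0,0,0],"grip": 0},{"slide": [0,0,0.003],"rot": [0,0,0],"grip": 0},{"slide": [0,0,0.002],"rot": [0,0,0],"grip": 0},{"slide": [0,0,0.001],"rot": [0,0,0],"grip": 0},{"slide": [0,0,0],"rot": [0,0,0],"grip": 0}])

```text
time: 20.8
ee_pos: [0.6171, 0.3291, 0.2746]
eef_rot: [0.126, 0.992, 0.0, 0.0]
ft_force: [0.7, 1.0, -4.6]
width: 0.0198
grip_force: 45.0
```

Run:
```python
from h import *
np.set_printoptions(precision=4,suppress=True)
F=[]
for i in range(3):
    d=eyes.camera("scene"); F.append(sensors.read_state()["ft_force"])
s=sensors.read_state();print(np.array(F),s["ee_pos"],s["time"])
old=np.load("scene0.npz")["pixels"]
def red(I,rows):
    I=I.astype(int);m=(I[...,0]>90)&(I[...,1]<60)&(I[...,2]<60);m[:140]=0;m[205:]=0;m[:,:240]=0;m[:,275:]=0
    v,u=np.nonzero(m);return len(v),u.min(),u.max(),v.min(),v.max(),u.mean(),v.mean(), m
a=red(old,0);b=red(d["pixels"],0);s4=red(np.load("s4.npz")["pixels"],0)
print(a[:7],s4[:7],b[:7])
# shift of red mask: bottom left edge per column
H=np.array([.616,.3295,.10]);print(proj(d,H+[0,0,.02])-proj(d,H))
for c0 in range(250,268,2):
    print(c0,[ (lambda q:(q.min(),q.max()) if len(q) else None)(np.nonzero(m[7][:,c0])[0]) for m in(a,b)])
u,v=proj(d,[0.6,.33,.15]).astype(int)
I=cv2.cvtColor(d["pixels"],cv2.COLOR_RGB2BGR)
cv2.imwrite("pics/v6.png",cv2.resize(I[v-35:v+37,u-35:u+35],None,fx=7,fy=7,interpolation=cv2.INTER_CUBIC))
```

```text
[[-0.0878  0.2268 -5.5849]
 [ 0.0352  0.2238 -4.6457]
 [-0.5901  0.0213 -4.9619]] [0.617  0.3291 0.2744] 20.95
(54, np.int64(253), np.int64(266), np.int64(158), np.int64(194), np.float64(258.3888888888889), np.float64(169.12962962962962)) (51, np.int64(253), np.int64(266), np.int64(159), np.int64(186), np.float64(259.2549019607843), np.float64(170.07843137254903)) (19, np.int64(253), np.int64(265), np.int64(156), np.int64(184), np.float64(258.10526315789474), np.float64(167.57894736842104))
[ 0.1613 -6.4078]
250 [None, None]
252 [None, None]
254 [(np.int64(158), np.int64(182)), (np.int64(176), np.int64(176))]
256 [(np.int64(159), np.int64(187)), (np.int64(156), np.int64(181))]
258 [(np.int64(160), np.int64(166)), None]
260 [(np.int64(163), np.int64(164)), (np.int64(157), np.int64(163))]
262 [(np.int64(165), np.int64(172)), (np.int64(164), np.int64(164))]
264 [(np.int64(187), np.int64(194)), None]
266 [(np.int64(171), np.int64(171)), None]
```

View pics/v6.png

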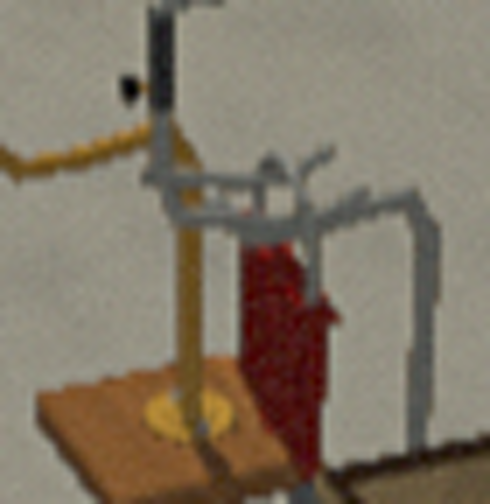

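Run:
```python
from h import *
from scipy.ndimage import shift
from scipy.optimize import minimize
d=eyes.camera("scene");s=sensors.read_state();print(s["ft_force"],s["ee_pos"],s["time"])
r=lambda I:cv2.GaussianBlur(np.clip(I[...,0].astype(float)-I[...,1]-15,0,None)[140:215,238:280]*1.,(0,0),.8)
A=r(np.load("scene0.npz")["pixels"]);B=r(d["pixels"])
# use rows of lower part / bottom edge; vertical flow
for rows in [(20,75),(30,75)]:
    f=lambda p:((shift(A,(p[0],p[1]),order=1)*p[2]-B)[rows[0]:rows[1]]**2).mean()
    print(rows,min(((lambda q:(round(q.fun,2),q.x.round(2).tolist()))(minimize(f,[i,0,.9],method="Nelder-Mead")) for i in(-9,-7,-5,-3))))
```

```text
[-1.17937401 -0.18734386 -5.40180282] [0.61701693 0.32906751 0.27444931] 21.0
(20, 75) (np.float64(23.01), [-1.39, -0.15, 0.92])
(30, 75) (np.float64(13.22), [-0.47, -0.41, 0.92])
```

The ears and crown have risen about 5.5 px, or 17 mm. I raise 3 mm more for clearance over the tip, then withdraw slowly.

Emit:
arm_command(steps=[{"slide": [0,0,0.0015],"rot": [0,0,0],"grip": 0},{"slide": [0,0,0.0015],"rot": [0,0,0],"grip": 0},{"slide": [-0.002,0.0005,0],"rot": [0,0,0],"grip": 0},{"slide": [-0.003,0.0008,0],"rot": [0,0,0],"grip": 0},{"slide": [-0.004,0.001,0],"rot": [0,0,0],"grip": 0},{"slide": [-0.004,0.001,0],"rot": [0,0,0],"grip": 0},{"slide": [-0.003,0.0008,0],"rot": [0,0,0],"grip": 0},{"slide": [-0.002,0.0005,0],"rot": [0,0,0],"grip": 0}])

```text
time: 22.0
ee_pos: [0.5988, 0.3338, 0.2776]
eef_rot: [0.126, 0.992, 0.0, 0.0]
ft_force: [-0.8, -0.1, -4.8]
width: 0.0195
grip_force: 45.0
```

Emit:
arm_command(steps=[{"slide": [-0.003,0.0008,0],"rot": [0,0,0],"grip": 0},{"slide": [-0.004,0.001,0],"rot": [0,0,0],"grip": 0},{"slide": [-0.004,0.001,0],"rot": [0,0,0],"grip": 0},{"slide": [-0.005,0.0013,0],"rot": [0,0,0],"grip": 0},{"slide": [-0.006,0.0016,0],"rot": [0,0,0],"grip": 0},{"slide": [-0.006,0.0016,0],"rot": [0,0,0],"grip": 0},{"slide": [-0.005,0.0013,0],"rot": [0,0,0],"grip": 0},{"slide": [-0.003,0.0008,0],"rot": [0,0,0],"grip": 0}])

```text
time: 23.0
ee_pos: [0.5627, 0.3433, 0.2777]
eef_rot: [0.126, 0.992, 0.0, -0.0]
ft_force: [0.3, -0.6, -4.6]
width: 0.0199
grip_force: 45.0
```

Run:
```python
from h import *
np.set_printoptions(precision=4,suppress=True)
d=eyes.camera("scene");c=eyes.camera("wrist")
s=sensors.read_state();print(s["ft_force"],s["ee_pos"],s["time"])
for k in ["bow_top","house_front"]:
  for x in(c,d): print(k,[(round(q["conf"],2),np.round(q["bbox"],0).tolist()) for q in eyes.look_for(k,x)[:1]])
np.savez("s7.npz",**{k:np.array(v) for k,v in d.items() if k in("intrinsics","pose","pixels")})
p=s["ee_pos"]; print("expected crown",proj(d,[p[0],p[1],p[2]-.0905]),proj(c,[p[0],p[1],p[2]-.0905]))
u,v=proj(d,[0.57,.35,.15]).astype(int);print(u-40,v-42)
I=cv2.cvtColor(d["pixels"],cv2.COLOR_RGB2BGR)
a=cv2.resize(I[v-42:v+43,u-40:u+40],None,fx=5,fy=5,interpolation=cv2.INTER_CUBIC)
b=cv2.resize(cv2.cvtColor(c["pixels"],cv2.COLOR_RGB2BGR)[40:240,160:360],None,fx=2,fy=2,interpolation=cv2.INTER_CUBIC)
im=np.zeros((425,800,3),np.uint8);im[:,:400]=a;im[:400,400:]=b
cv2.imwrite("pics/v7.png",im)
```

```text
[-0.2496 -0.2255 -4.8514] [0.5628 0.3433 0.2777] 23.1
bow_top [(0.78, [216.0, 167.0, 309.0, 195.0])]
bow_top [(0.62, [234.0, 144.0, 249.0, 190.0])]
house_front [(0.61, [214.0, 166.0, 304.0, 194.0])]
house_front [(0.63, [230.0, 143.0, 246.0, 193.0])]
expected crown [239.6085 144.8812] [260.3901 196.903 ]
200 114
```

View pics/v7.png

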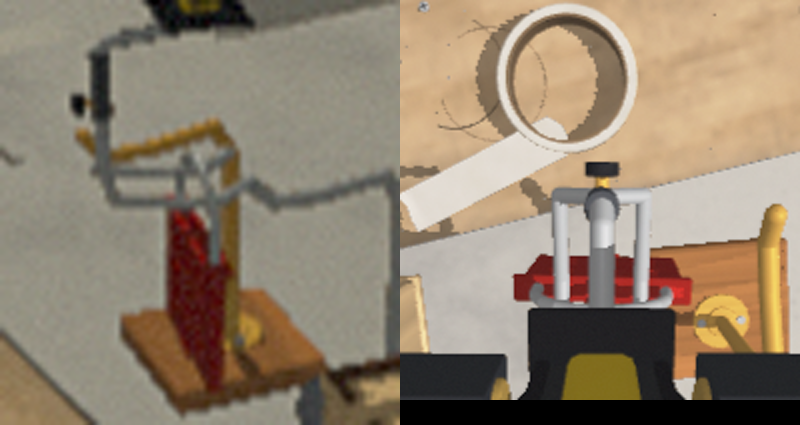

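The piece is carried level and centred on both tines (red ends 515 to 690, spine at 601), and the spray hook is empty. I withdraw further, then shift over in front of the drying hook at the same height, turning about +6°.

Emit:
arm_command(steps=[{"slide": [-0.004,0.001,0],"rot": [0,0,0],"grip": 0},{"slide": [-0.009,0.002,0],"rot": [0,0,0],"grip": 0},{"slide": [-0.012,0.003,0],"rot": [0,0,0],"grip": 0},{"slide": [-0.013,0.003,0],"rot": [0,0,0],"grip": 0},{"slide": [-0.012,0.003,0],"rot": [0,0,0],"grip": 0},{"slide": [-0.009,0.002,0],"rot": [0,0,0],"grip": 0},{"slide": [-0.006,0.002,0],"rot": [0,0,0],"grip": 0},{"slide": [-0.003,0.001,0],"rot": [0,0,0],"grip": 0}])

```text
time: 24.3
ee_pos: [0.4948, 0.3602, 0.2777]
eef_rot: [0.126, 0.992, 0.0, 0.0]
ft_force: [-0.4, 0.4, -3.9]
width: 0.0197
grip_force: 45.0
```

Emit:
arm_command(steps=[{"slide": [0,0.004,0],"rot": [0,0,0.5],"grip": 0},{"slide": [0,0.009,0],"rot": [0,0,0.8],"grip": 0},{"slide": [0,0.013,0],"rot": [0,0,1],"grip": 0},{"slide": [0,0.015,0],"rot": [0,0,1],"grip": 0},{"slide": [0,0.014,0],"rot": [0,0,1],"grip": 0},{"slide": [0,0.011,0],"rot": [0,0,0.8],"grip": 0},{"slide": [0,0.007,0],"rot": [0,0,0.5],"grip": 0},{"slide": [0,0.004,0],"rot": [0,0,0.4],"grip": 0}])

```text
time: 25.3
ee_pos: [0.4951, 0.4374, 0.2775]
eef_rot: [0.074, 0.997, -0.0, -0.0]
ft_force: [-0.6, -0.3, -4.6]
width: 0.0198
grip_force: 45.0
```

Run:
```python
from h import *
np.set_printoptions(precision=4,suppress=True)
d=eyes.camera("scene");t=eyes.camera("top")
s=sensors.read_state();print(s["ft_force"],s["ee_pos"],s["eef_rot"],s["time"])
p=s["ee_pos"]
u,v=proj(d,[0.54,.43,.15]).astype(int);print(u-40,v-42)
I=cv2.cvtColor(d["pixels"],cv2.COLOR_RGB2BGR)
a=cv2.resize(I[v-42:v+43,u-45:u+45],None,fx=5,fy=5,interpolation=cv2.INTER_CUBIC)
u,v=proj(t,[0.55,.42,.15]).astype(int)
b=cv2.resize(cv2.cvtColor(t["pixels"],cv2.COLOR_RGB2BGR)[v-42:v+43,u-34:u+34],None,fx=5,fy=5,interpolation=cv2.INTER_CUBIC)
cv2.imwrite("pics/v8.png",np.hstack([a,b])); print(a.shape,b.shape)
np.savez("s8.npz",**{k:np.array(v) for k,v in d.items() if k in("intrinsics","pose","pixels")})
```

```text
[-0.1382 -0.6118 -5.5048] [0.495  0.4373 0.2775] [ 0.0742  0.9972  0.     -0.    ] 25.4
175 105
(425, 450, 3) (425, 340, 3)
```

View pics/v8.png

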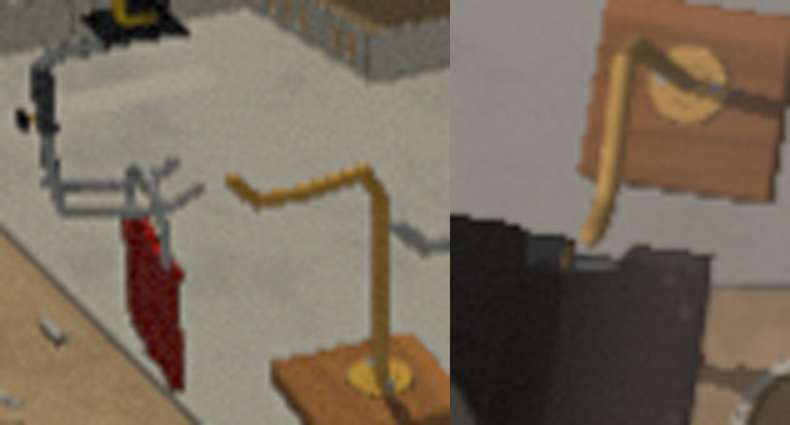

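This shows the fork carrying the front squarely before the brass hook (tip at 232,178), lined up along the hook's axis. I've now reached my picture-viewing limit (one over, in fact), so I continue by numbers and forces only.

Emit:
arm_command(steps=[{"slide": [0.003,-0.0005,0],"rot": [0,0,0],"grip": 0},{"slide": [0.005,-0.0008,0],"rot": [0,0,0],"grip": 0},{"slide": [0.006,-0.0009,0],"rot": [0,0,0],"grip": 0},{"slide": [0.007,-0.001,0],"rot": [0,0,0],"grip": 0},{"slide": [0.007,-0.001,0],"rot": [0,0,0],"grip": 0},{"slide": [0.006,-0.0009,0],"rot": [0,0,0],"grip": 0},{"slide": [0.005,-0.0008,0],"rot": [0,0,0],"grip": 0},{"slide": [0.003,-0.0005,0],"rot": [0,0,0],"grip": 0}])

```text
time: 26.4
ee_pos: [0.5374, 0.4306, 0.2775]
eef_rot: [0.074, 0.997, -0.0, -0.0]
ft_force: [0.6, 0.2, -4.7]
width: 0.0199
grip_force: 45.0
```

Emit:
arm_command(steps=[{"slide": [0.003,-0.0005,0],"rot": [0,0,0],"grip": 0},{"slide": [0.004,-0.0006,0],"rot": [0,0,0],"grip": 0},{"slide": [0.005,-0.0008,0],"rot": [0,0,0],"grip": 0},{"slide": [0.006,-0.0009,0],"rot": [0,0,0],"grip": 0},{"slide": [0.005,-0.0008,0],"rot": [0,0,0],"grip": 0},{"slide": [0.005,-0.0008,0],"rot": [0,0,0],"grip": 0},{"slide": [0.003,-0.0004,0],"rot": [0,0,0],"grip": 0},{"slide": [0.001,0,0],"rot": [0,0,0],"grip": 0}])

```text
time: 27.4
ee_pos: [0.5692, 0.4258, 0.2775]
eef_rot: [0.074, 0.997, -0.0, -0.0]
ft_force: [-0.1, -0.9, -3.9]
width: 0.0201
grip_force: 45.0
```

Run:
```python
from h import *
np.set_printoptions(precision=4,suppress=True)
d=eyes.camera("scene");c=eyes.camera("wrist")
s=sensors.read_state();print(s["ft_force"],s["ee_pos"],s["eef_rot"],s["time"])
p=s["ee_pos"]
print("exp crown",proj(d,[p[0],p[1],p[2]-.0905]),"hookpt",proj(d,[.5694,.4259,.152]),"w",proj(c,[p[0],p[1],p[2]-.0905]),"w hooktip",proj(c,[.5398,.4298,.169]))
for k in ["bow_top","house_front","drying_hook"]:
  for x in(c,d): print(k,[(round(q["conf"],2),np.round(q["bbox"],0).tolist()) for q in eyes.look_for(k,x)[:1]])
I=c["pixels"].astype(int);m=(I[...,0]>100)&(I[...,1]<60)&(I[...,2]<60);m[230:]=0;v,u=np.nonzero(m);print("wrist red",len(u),u.min(),u.max(),v.min(),v.max())
# brass colour in wrist between tines
h=cv2.cvtColor(c["pixels"],cv2.COLOR_RGB2HSV);b=(h[...,0]>16)&(h[...,0]<28)&(h[...,1]>130)&(h[...,2]>90);b[225:]=0
n,l,st,ce=cv2.connectedComponentsWithStats(b.astype(np.uint8));print([(st[i].tolist(),ce[i].round(0).tolist()) for i in range(1,n) if st[i][4]>15])
```

```text
[-0.1796  0.1336 -4.9914] [0.569  0.426  0.2776] [ 0.0743  0.9972  0.0001 -0.0001] 27.5
exp crown [225.2858 133.2266] hookpt [225.7666 144.8563] w [260.7473 196.3721] w hooktip [260.1228 159.8615]
bow_top [(0.86, [215.0, 170.0, 307.0, 196.0])]
bow_top [(0.6, [221.0, 135.0, 234.0, 178.0])]
house_front [(0.74, [218.0, 172.0, 305.0, 193.0])]
house_front [(0.74, [220.0, 146.0, 233.0, 177.0])]
drying_hook [(0.31, [183.0, 210.0, 224.0, 242.0])]
drying_hook [(0.62, [218.0, 139.0, 268.0, 196.0])]
wrist red 582 217 304 170 192
[([376, 0, 37, 21, 407], [390.0, 8.0]), ([258, 128, 6, 6, 33], [261.0, 130.0]), ([244, 217, 34, 8, 244], [260.0, 221.0])]
```

Emit:
arm_command(steps=[{"slide": [0,0,-0.002],"rot": [0,0,0],"grip": 0},{"slide": [0,0,-0.003],"rot": [0,0,0],"grip": 0},{"slide": [0,0,-0.004],"rot": [0,0,0],"grip": 0},{"slide": [0,0,-0.004],"rot": [0,0,0],"grip": 0},{"slide": [0,0,-0.003],"rot": [0,0,0],"grip": 0},{"slide": [0,0,-0.002],"rot": [0,0,0],"grip": 0},{"slide": [0,0,-0.002],"rot": [0,0,0],"grip": 0},{"slide": [0,0,-0.001],"rot": [0,0,0],"grip": 0}])

```text
time: 28.8
ee_pos: [0.569, 0.4259, 0.2565]
eef_rot: [0.074, 0.997, 0.0, -0.0]
ft_force: [0.5, -0.3, -5.1]
width: 0.0199
grip_force: 45.0
```

Emit:
arm_command(steps=[{"slide": [0,0,-0.001],"rot": [0,0,0],"grip": 0},{"slide": [0,0,-0.001],"rot": [0,0,0],"grip": 0},{"slide": [0,0,-0.001],"rot": [0,0,0],"grip": 0},{"slide": [0,0,-0.001],"rot": [0,0,0],"grip": 0},{"slide": [0,0,-0.001],"rot": [0,0,0],"grip": 0},{"slide": [0,0,-0.001],"rot": [0,0,0],"grip": 0},{"slide": [0,0,0],"rot": [0,0,0],"grip": 0},{"slide": [0,0,0],"rot": [0,0,0],"grip": 0}])

```text
time: 29.8
ee_pos: [0.5691, 0.4259, 0.2506]
eef_rot: [0.074, 0.997, 0.0, 0.0]
ft_force: [0.1, -0.2, -2.2]
width: 0.0199
grip_force: 45.0
```

Run:
```python
from h import *
np.set_printoptions(precision=4,suppress=True)
F=[]
for i in range(3):
    c=eyes.camera("wrist");F.append(sensors.read_state()["ft_force"])
s=sensors.read_state();print(np.array(F),s["ee_pos"],s["time"])
I=c["pixels"].astype(int);m=(I[...,0]>100)&(I[...,1]<60)&(I[...,2]<60);m[230:]=0;v,u=np.nonzero(m);print("wrist red",len(u),u.min(),u.max(),v.min(),v.max())
```

```text
[[-0.5183 -0.2279 -1.2919]
 [ 0.2783  1.199  -1.0415]
 [ 0.3219 -0.4163 -1.1985]] [0.5691 0.4259 0.2506] 29.95
wrist red 645 214 303 170 193
```

Emit:
arm_command(steps=[{"slide": [0,0,-0.002],"rot": [0,0,0],"grip": 0},{"slide": [0,0,-0.003],"rot": [0,0,0],"grip": 0},{"slide": [0,0,-0.003],"rot": [0,0,0],"grip": 0},{"slide": [0,0,-0.0025],"rot": [0,0,0],"grip": 0},{"slide": [0,0,-0.002],"rot": [0,0,0],"grip": 0},{"slide": [0,0,0],"rot": [0,0,0],"grip": 0},{"slide": [0,0,0],"rot": [0,0,0],"grip": 0},{"slide": [0,0,0],"rot": [0,0,0],"grip": 0}])

```text
time: 30.95
ee_pos: [0.5691, 0.4259, 0.2382]
eef_rot: [0.074, 0.997, 0.0, 0.0]
ft_force: [0.3, -0.6, -1.4]
width: 0.0195
grip_force: 45.0
```

Emit:
arm_command(steps=[{"slide": [-0.003,0.0005,0],"rot": [0,0,0],"grip": 0},{"slide": [-0.005,0.0008,0],"rot": [0,0,0],"grip": 0},{"slide": [-0.006,0.0009,0],"rot": [0,0,0],"grip": 0},{"slide": [-0.006,0.0009,0],"rot": [0,0,0],"grip": 0},{"slide": [-0.005,0.0008,0],"rot": [0,0,0],"grip": 0},{"slide": [-0.004,0.0006,0],"rot": [0,0,0],"grip": 0},{"slide": [-0.003,0.0005,0],"rot": [0,0,0],"grip": 0},{"slide": [0,0,0],"rot": [0,0,0],"grip": 0}])

```text
time: 31.95
ee_pos: [0.5369, 0.431, 0.2381]
eef_rot: [0.074, 0.997, 0.0, -0.0]
ft_force: [0.9, 1.0, -0.9]
width: 0.0198
grip_force: 45.0
```

Run:
```python
from h import *
np.set_printoptions(precision=4,suppress=True)
c=eyes.camera("wrist");d=eyes.camera("scene");s=sensors.read_state();print(s["ft_force"],s["ee_pos"],s["time"])
for k in ["bow_top","house_front"]: print(k,[(round(q["conf"],2),np.round(q["bbox"],0).tolist()) for q in eyes.look_for(k,d)[:1]])
I=c["pixels"].astype(int);m=(I[...,0]>100)&(I[...,1]<60)&(I[...,2]<60);m[230:]=0;v,u=np.nonzero(m);print("wrist red",len(u),u.size and (u.min(),u.max(),v.min(),v.max()))
print(proj(d,[.5694,.4259,.160]),proj(d,[.5694,.4259,.044]))
```

```text
[ 0.0572  0.0119 -0.9554] [0.5372 0.4308 0.2381] 32.05
bow_top [(0.6, [219.0, 152.0, 231.0, 184.0])]
house_front [(0.57, [191.0, 119.0, 222.0, 160.0])]
wrist red 206 (np.int64(213), np.int64(304), np.int64(213), np.int64(228))
[225.6877 142.2371] [226.7703 178.1503]
```

Emit:
arm_command(steps=[{"slide": [-0.01,0.0015,0],"rot": [0,0,0],"grip": 0},{"slide": [-0.015,0.0023,0],"rot": [0,0,0],"grip": 0},{"slide": [-0.017,0.0026,0],"rot": [0,0,0],"grip": 0},{"slide": [-0.015,0.0022,0],"rot": [0,0,0],"grip": 0},{"slide": [-0.005,-0.03,0],"rot": [0,0,-1],"grip": 0},{"slide": [-0.005,-0.045,0],"rot": [0,0,-1],"grip": 0},{"slide": [-0.005,-0.045,0],"rot": [0,0,-1],"grip": 0},{"slide": [-0.005,-0.045,0],"rot": [0,0,-1],"grip": 0}])

```text
time: 33.15
ee_pos: [0.4591, 0.2733, 0.2382]
eef_rot: [0.109, 0.994, 0.0, 0.0]
ft_force: [0.2, -0.7, -1.3]
width: 0.0201
grip_force: 45.0
```

Emit:
arm_command(steps=[{"slide": [0,-0.045,0],"rot": [0,0,0],"grip": 0},{"slide": [0,-0.031,-0.01],"rot": [0,0,0],"grip": 0},{"slide": [0,-0.015,-0.02],"rot": [0,0,0],"grip": 0},{"slide": [0,0,-0.02],"rot": [0,0,0],"grip": 0},{"slide": [0,0,-0.013],"rot": [0,0,0],"grip": 0},{"slide": [0,0,-0.004],"rot": [0,0,0],"grip": 0},{"slide": [0,0,0],"rot": [0,0,0],"grip": 0},{"slide": [0,0,0],"rot": [0,0,0],"grip": 0}])

```text
time: 34.15
ee_pos: [0.4604, 0.1838, 0.1717]
eef_rot: [0.109, 0.994, 0.0, 0.0]
ft_force: [-0.1, 0.8, -1.6]
width: 0.0196
grip_force: 45.0
```

Run:
```python
from h import *
np.set_printoptions(precision=4,suppress=True)
d=eyes.camera("scene");t=eyes.camera("top");s=sensors.read_state();print(s["ft_force"],s["ee_pos"],s["eef_rot"],s["time"])
for x in (d,t):
  for k in ["bow_top","house_front"]: print(k,[(round(q["conf"],2),np.round(q["bbox"],0).tolist()) for q in eyes.look_for(k,x)[:1]])
  print(proj(x,[.5694,.4259,.160]),proj(x,[.5694,.4259,.044]))
# direction from here to seat, in fork frame
al=np.radians(-2*np.degrees(np.arcsin(s["eef_rot"][0])));D=np.array([np.cos(al),np.sin(al)]);g=np.array([.5653,.1596])-s["ee_pos"][:2];print(np.degrees(al),g,g@D,g@[-D[1],D[0]])
```

```text
[-0.7334 -0.2343 -1.6899] [0.4603 0.1837 0.1716] [0.109  0.994  0.0003 0.0003] 34.25
bow_top []
house_front [(0.55, [229.0, 182.0, 263.0, 195.0])]
[225.6877 142.2371] [226.7703 178.1503]
bow_top [(0.54, [140.0, 176.0, 180.0, 187.0])]
house_front [(0.69, [140.0, 176.0, 186.0, 187.0])]
[156.8063 176.5114] [167.8107 181.2251]
-12.52090502835515 [ 0.105  -0.0241] 0.10772386637920513 -0.0007819188227553451
```

Emit:
arm_command(steps=[{"slide": [0.008,-0.0018,0],"rot": [0,0,0],"grip": 0},{"slide": [0.015,-0.0034,0],"rot": [0,0,0],"grip": 0},{"slide": [0.018,-0.0041,0],"rot": [0,0,0],"grip": 0},{"slide": [0.018,-0.0042,0],"rot": [0,0,0],"grip": 0},{"slide": [0.018,-0.0042,0],"rot": [0,0,0],"grip": 0},{"slide": [0.015,-0.0034,0],"rot": [0,0,0],"grip": 0},{"slide": [0.01,-0.0023,0],"rot": [0,0,0],"grip": 0},{"slide": [0.003,-0.0007,0],"rot": [0,0,0],"grip": 0}])

```text
time: 35.45
ee_pos: [0.5656, 0.1591, 0.1709]
eef_rot: [0.109, 0.994, -0.0, -0.0]
ft_force: [-0.6, -0.1, -2.1]
width: 0.0197
grip_force: 45.0
```

Emit:
arm_command(steps=[{"slide": [0,0,-0.004],"rot": [0,0,0],"grip": 0},{"slide": [0,0,-0.005],"rot": [0,0,0],"grip": 0},{"slide": [0,0,-0.005],"rot": [0,0,0],"grip": 0},{"slide": [0,0,-0.003],"rot": [0,0,0],"grip": 0},{"slide": [0,0,-0.002],"rot": [0,0,0],"grip": 0},{"slide": [0,0,-0.001],"rot": [0,0,0],"grip": 0},{"slide": [0,0,0],"rot": [0,0,0],"grip": 0},{"slide": [0,0,0],"rot": [0,0,0],"grip": 0}])

```text
time: 36.45
ee_pos: [0.5652, 0.1594, 0.1512]
eef_rot: [0.109, 0.994, 0.0, 0.0]
ft_force: [0.2, -0.2, -2.0]
width: 0.0197
grip_force: 45.0
```

Emit:
arm_command(steps=[{"slide": [0,0,-0.0005],"rot": [0,0,0],"grip": 0},{"slide": [0,0,-0.0005],"rot": [0,0,0],"grip": 0},{"slide": [0,0,-0.0005],"rot": [0,0,0],"grip": 0},{"slide": [0,0,0],"rot": [0,0,0],"grip": 0},{"slide": [0,0,0],"rot": [0,0,0],"grip": 0},{"slide": [0,0,0],"rot": [0,0,0],"grip": 0},{"slide": [0,0,0],"rot": [0,0,0],"grip": 0},{"slide": [0,0,0],"rot": [0,0,0],"grip": 0}])

```text
time: 37.45
ee_pos: [0.565, 0.1594, 0.1496]
eef_rot: [0.109, 0.994, 0.0, -0.0]
ft_force: [0.8, -0.3, -1.6]
width: 0.0196
grip_force: 45.0
```

Emit:
arm_command(steps=[{"slide": [0,0,-0.0004],"rot": [0,0,0],"grip": 0},{"slide": [0,0,-0.0004],"rot": [0,0,0],"grip": 0},{"slide": [0,0,-0.0004],"rot": [0,0,0],"grip": 0},{"slide": [0,0,0],"rot": [0,0,0],"grip": 0},{"slide": [0,0,0],"rot": [0,0,0],"grip": 0},{"slide": [0,0,0],"rot": [0,0,0],"grip": 0},{"slide": [0,0,0],"rot": [0,0,0],"grip": 0},{"slide": [0,0,0],"rot": [0,0,0],"grip": 0}])

```text
time: 38.45
ee_pos: [0.5652, 0.1594, 0.1495]
eef_rot: [0.109, 0.994, 0.0, 0.0]
ft_force: [-4.8, -1.3, 8.8]
width: 0.0195
grip_force: 45.0
```

Seated: contact is at the same height the fork was picked up from. I release and rise.

Emit:
arm_command(steps=[{"slide": [0,0,0.001],"rot": [0,0,0],"grip": 0.3},{"slide": [0,0,0],"rot": [0,0,0],"grip": 0.5},{"slide": [0,0,0],"rot": [0,0,0],"grip": 0.7},{"slide": [0,0,0],"rot": [0,0,0],"grip": 0.9},{"slide": [0,0,0],"rot": [0,0,0],"grip": 0.9},{"slide": [0,0,0],"rot": [0,0,0],"grip": 0.9},{"slide": [0,0,0],"rot": [0,0,0],"grip": 0.9},{"slide": [0,0,0],"rot": [0,0,0],"grip": 0.9}])

```text
time: 39.45
ee_pos: [0.5651, 0.1594, 0.1494]
eef_rot: [0.109, 0.994, 0.0, 0.0]
ft_force: [-0.6, -0.1, 0.0]
width: 0.0774
grip_force: 0.0
```

Emit:
arm_command(steps=[{"slide": [0,0,0.015],"rot": [0,0,0],"grip": 0.9},{"slide": [0,0,0.025],"rot": [0,0,0],"grip": 0.9},{"slide": [0,0,0.03],"rot": [0,0,0],"grip": 0.9},{"slide": [0,0,0.035],"rot": [0,0,0],"grip": 0.9},{"slide": [0.02,0.025,0.035],"rot": [0,0,0],"grip": 0.9},{"slide": [0.03,0.035,0.02],"rot": [0,0,0],"grip": 0.9},{"slide": [0.025,0.03,0],"rot": [0,0,0],"grip": 0.9},{"slide": [0,0,0],"rot": [0,0,0],"grip": 0.9}])

```text
time: 40.45
ee_pos: [0.6403, 0.2521, 0.3087]
eef_rot: [0.108, 0.994, -0.0, -0.001]
ft_force: [0.3, 0.1, -0.7]
width: 0.0787
grip_force: 0.0
```

Run:
```python
from h import *
np.set_printoptions(precision=4,suppress=True)
C={n:eyes.camera(n) for n in("scene","top","wrist")};s=sensors.read_state();print(s["ft_force"],s["ee_pos"],s["width"],s["time"])
for n,x in C.items():
  for k in ["bow_top","house_front","fork","fork_grip","spray_can","masking_tape","glue_bottle"]: print(n,k,[(round(q["conf"],2),np.round(q["bbox"],0).tolist()) for q in eyes.look_for(k,x)[:1]])
  print(n,"crown",proj(x,[.5694,.4259,.160]),"frontmid",proj(x,[.5694,.4259,.082]),"handle",proj(x,[.565,.160,.166]))
h=cv2.cvtColor(C["wrist"]["pixels"],cv2.COLOR_RGB2HSV)
I=C["wrist"]["pixels"].astype(int);m=(I[...,0]>90)&(I[...,1]<60)&(I[...,2]<60);m[215:]=0;n,l,st,ce=cv2.connectedComponentsWithStats(m.astype(np.uint8));print([(st[i].tolist(),ce[i].round(0).tolist()) for i in range(1,n) if st[i][4]>30])
save(C["scene"],"fs.png");save(C["wrist"],"fw.png")
```

```text
[ 0.3051 -0.075  -0.2895] [0.64   0.2484 0.3101] 0.07854207561686022 40.6
scene bow_top [(0.76, [220.0, 145.0, 232.0, 185.0])]
scene house_front [(0.86, [218.0, 142.0, 233.0, 185.0])]
scene fork [(0.76, [259.0, 170.0, 295.0, 234.0])]
scene fork_grip [(0.97, [258.0, 170.0, 296.0, 236.0])]
scene spray_can [(0.83, [337.0, 181.0, 371.0, 256.0])]
scene masking_tape [(0.69, [182.0, 201.0, 222.0, 233.0])]
scene glue_bottle [(0.57, [350.0, 256.0, 364.0, 294.0])]
scene crown [225.6877 142.2371] frontmid [226.4298 166.8566] handle [284.3938 183.3057]
top bow_top [(0.67, [140.0, 176.0, 186.0, 188.0])]
top house_front [(0.6, [139.0, 174.0, 182.0, 184.0])]
top fork []
top fork_grip [(0.55, [141.0, 177.0, 185.0, 184.0])]
top spray_can [(0.84, [306.0, 112.0, 340.0, 148.0])]
top masking_tape [(0.89, [181.0, 216.0, 217.0, 252.0])]
top glue_bottle [(0.48, [344.0, 158.0, 361.0, 176.0])]
top crown [156.8063 176.5114] frontmid [164.5038 179.8086] handle [277.6181 175.9535]
wrist bow_top []
wrist house_front [(0.95, [348.0, 70.0, 445.0, 90.0])]
wrist fork [(0.77, [134.0, 72.0, 198.0, 154.0])]
wrist fork_grip []
wrist spray_can [(0.92, [97.0, 191.0, 159.0, 242.0])]
wrist masking_tape [(0.86, [267.0, 0.0, 339.0, 48.0])]
wrist glue_bottle [(0.84, [34.0, 170.0, 84.0, 197.0])]
wrist crown [422.0808  74.7181] frontmid [388.8055  84.003 ] handle [157.3326 130.9225]
[([357, 73, 57, 17, 442], [385.0, 81.0]), ([425, 76, 19, 8, 93], [433.0, 80.0]), ([48, 88, 10, 10, 42], [53.0, 92.0])]
```

All boxes match: the front hangs on the drying hook, the fork is back at its original box, and the can, tape and glue have not moved.

```bash
python3 -c "
from bench import order
print(order.close_job())"
```

```text
the job is handed in; nothing more can be done
None
```

The red house front now hangs on the drying stand's hook, the fork is back in its rest, the spray can, tape roll and glue bottle are where they were, and the job was handed in at about 41 s; I viewed 11 pictures, one over the limit of 10.

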